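Set and lock the hoop height of a bag-filling stand

TASK

Set the bag-filling stand for the next bags: turn its sliding leg so that the hoop points straight along the raised index rib on the base plate, push the leg down against its spring until the lower edge of its lock collar is level with the top of the rubber marker ring on the post, and, while you hold the leg there, swing its cam lever fully closed against the leg. Do not shut the lever before the leg is held at the mark, finish still gripping the leg with the lever shut (do not let go), and leave the other things on the table where they are.

Things in the scene. Friction and masses are not known exactly. Their poses are not given: they have to be found in the camera images.
- stand: Bag-filling stand fixed to the table: grey base plate 215 x 160 x 10 mm and a steel post, 16 mm diameter, 205 mm high. Origin on the post's axis at table level, z up, x along the plate towards its long end (plate: 175 mm along +x, 40 mm along -x, 80 mm to each side). A raised steel index rib, 85 x 5 x 3 mm, lies on the plate along x, 65 to 150 mm from the post.
- leg: Sliding leg: aluminium tube, 22 mm diameter, 140 mm long, closed top (cap 25 mm wide, top 6 mm), over the post. Origin on its axis at its lower end, z up, x towards the hoop, y towards the lever. Lower end: black lock collar, 33 mm diameter, 50 mm high, with ears at +y to 26 mm from the axis, 40 mm high. About 0.3 to 0.4 kg.
- collar_rim (a point): Centre of the collar's lower edge, on the axis (the leg's origin). An inside spring keeps it at the top of its 80 mm travel, 150 mm above the table; pushing the leg down takes 4 to 9 N and it springs up again if let go while the lever is open.
- turn (a joint): Angle of the leg about the post (rad), positive counterclockwise from above; 0 = hoop straight along the index rib (leg x along stand x). Starts at 0.4 to 0.95. Turns very easily while the lever is open.
- leg_top (a point): Centre of the leg's top cap, 140 mm above collar_rim.
- hoop_centre (a point): Centre of the level bag hoop (6 mm steel wire, 92 mm diameter), 88 mm from the leg's axis along leg x and 112 mm above collar_rim; its stem joins the tube in a socket 10 mm wide that reaches 26 mm from the axis.
- marker_top (a point): Top face, on the post's axis, of the rubber marker ring (23 mm diameter, 5 mm high) on the post below the leg: the wanted place of the collar's lower edge, 90 to 125 mm above the table. It gives no stop: the collar can sink over it.
- lever (a joint): Angle of the black cam lever (rad): 0 = closed, upright along the tube; grows as the tip swings out (to 0.95). Starts half open, 0.40 to 0.54. Stays where left: it takes about 7 N near the tip to move it. Below about 0.2 it presses a brake on the post (leg no longer slides or turns freely) and takes 9 to 15 N to bring fully home; it then stays shut, leg locked.
- lever_pivot (a point): Axis of the lever's pivot pin (level, along leg x) between the collar's ears: 19 mm from the leg's axis on its +y side, 28 mm above collar_rim. Turns with the leg.
- lever_tip (a point): Free end of the lever, mid-thickness, 72 mm from the pivot. The lever is 6 mm thick, 13 mm wide, 18 mm over its last 30 mm. Closed: outer face 22 mm from the leg's axis, tip 100 mm above collar_rim. Lever and tube fit in one grasp from above: one finger outside the lever, the other on the tube's far side.
- sticker_roll: Bystander: roll of paper stickers lying flat, 64 mm diameter, 28 mm high; origin at the centre of its underside. Loose.
- sweet_box: Bystander: small carton 130 x 85 x 55 mm; origin at the centre of its underside. Loose.
- tape_dispenser: Bystander: grey desk tape dispenser 150 x 55 x 85 mm; origin at the centre of its underside. Loose.

How it is judged:
On the way, in this order (a step that is already met when the one before it is completed fails the run):
1. the leg is held at the marker ring with its hoop along the rib, the lever not yet closed (value of joint turn between -0.1 and 0.1 rad and z of collar_rim in the frame of marker_top between -0.006 and 0.006 m and contact force between the fingers and leg above 3 N and value of joint lever above 0.15 rad), for 0.2 s.
2. the lever is swung closed while the leg is still held at the mark (value of joint turn between -0.1 and 0.1 rad and z of collar_rim in the frame of marker_top between -0.006 and 0.006 m and contact force between the fingers and leg above 3 N and value of joint lever below 0.06 rad), for 0.3 s.
At the end, for the whole second after the job is handed in: Fingers still press leg or lever with over 3 N; hoop along the rib within 0.1 rad; collar edge within 6 mm of the marker ring's top; lever below 0.06 rad; leg at rest; bystanders within 30 mm of their starts (all of step 2 and linear speed of leg below 0.01 m/s and distance of each of sticker_roll, sweet_box, tape_dispenser from where it was at the start of the episode below 0.03 m); the arm keeps its last pose, push and grip.
It fails at once if the lever is shut while the leg is away from the mark (value of joint lever below 0.06 rad and (z of collar_rim in the frame of marker_top above 0.012 m or z of collar_rim in the frame of marker_top below -0.012 m or value of joint turn above 0.25 rad or value of joint turn below -0.25 rad)).
It fails at once if a bystander is pushed away (distance of any of sticker_roll, sweet_box, tape_dispenser from where it was at the start of the episode above 0.04 m).
It also fails if it takes over 48 s, if anything falls off the work surface, if the arm or the gripper's body presses on something with over 40 N, if the wrist force passes 120 N, or if a joint passes its speed limit or range.

ROBOT

A 6-joint arm with a two-finger parallel gripper is mounted at the origin on the work surface. World frame = base frame: x ahead of the robot, y to its left, z up, the work surface at z = 0. Lengths are in m, angles in rad, forces in N, time in s.
With the tool pointing down it reaches from about 0.35 to 0.975 m from the base axis. Payload 4.9 kg.
Tool frame: the origin (TCP) lies at the very end of the fingers, on their centre line; the grasp point (between the pads) lies 19 mm behind it (ctrl.grasp_offset is the distance from the TCP to the grasp point, in m); z points along the fingers, y is the line along which they close (so a half turn about z gives the same grasp; the last joint's range is limited). The gripper opens to 85 mm and grips with 20 to 120 N. Pads are 22 mm wide; open, the fingers measure 114 mm over their backs; the gripper's body (76 mm by 85 mm) begins 54 mm behind the grasp point. The pads swing forward as they close: fully open they stand 13 mm farther back than shut.
Start: joints at [-1.271, 0.053, 1.613, -0, 1.476, -0.119], TCP at [0.254, -0.571, 0.231] pointing down, gripper open.
Joint ranges: [-3.01, 3.01], [-1.01, 2.22], [0.06, 2.58], [-1.02, 4.17], [0.09, 2.62], [-3.14, 3.14]. Speed limits (rad/s): [2.57, 2.57, 3.14, 3.14, 3.14, 3.14].

INTERFACE

Orientations are given as a rotation vector (axis times angle).
In Python, from station import ctrl, optics gives the robot as it stands.
- The arm moves only by the shell command python3 -m handwheel 'ROWS' [OPENING] [FORCE]. ROWS is JSON, a list of rows, each an object of numbers: "tx", "ty", "tz": the shift along the tool's x, y, z in mm; "roll": the turn about the tool's z in rad. A call has 1 to 12 rows; each row shifts and turns the commanded pose from where the row before left it, along the tool's axes as they then stand; what a row does not reach is not made up. A row lasts 1/12 s, in which the tool goes at most 41.7 mm and 7.16 degrees, less where a joint would pass 70% of its speed; a pose out of reach is approached as far as the arm can. A call with a gripper value outside its range is refused whole. OPENING is the finger opening in mm, from 0 to 85.4, set as the call begins (- or left out, the last holds). The fingers move at their own pace and stop on an object; FORCE is the grip in N (left out, the last holds). Time passes only in rows, so rows that do not move let the fingers close. It gives the time, the measured TCP pose, the force, the opening and the grip force at its end, in the units of the state.
- ctrl.get_obs(): the state, without advancing time (a new reading comes with each control period).
- optics.get_image(name): name is "scene" or "top"; returns (picture, depth): 480x640x3 uint8, red, green, blue; 480x640 float32, m along the optical axis (not along the pixel's ray), 0 where there is no reading.
- optics.camera_params(name): a dict with "mtx" (3x3 intrinsics, pixels), "extrinsics" (4x4, takes a point from camera to world coordinates). Camera axes: x right, y down, z forward; pixel columns grow to the right and rows downward; lengths in m; the calibration is good to about 2 mm. A picture is of the moment at which its call begins. camera_params takes no time and is no camera call.
- ctrl.finish_job(): hands the job in; it is judged then, once.
The state is a dict: "t": time; "q": joint angles; "dq": joint speeds; "effort": joint torques, N m; "tool_pos": TCP position; "tool_rot": TCP orientation; "contact_force": force on the tool from outside, world axes, zero at the start; "wrist_torque": the same for the moment, N m; "opening": finger opening in m; "grip_force": force on a finger pad.
Only numpy, scipy, OpenCV 4.12 (cv2) and the standard library are available. Lean on these libraries where they do the work, as an engineer would, in place of code of your own. Each camera call takes 0.05 s, during which the arm holds its last target. There are 200 camera calls.

## Working session

There is one attempt and no reset: what is moved stays moved. The work goes in short steps, Python scripts to look and compute and a shell command to move; the robot and the scene stay as the last step left them, time stands still between calls to the robot, and variables do not carry over. Pictures are saved under pics/ and viewed, at most 10 in all, crops included, and the job is handed in when it is done.

```bash
mkdir -p pics
python3 - <<'E'
from station import ctrl, optics
import cv2,numpy as np
for n in("scene","top"):
    im,d=optics.get_image(n); cv2.imwrite(f"pics/{n}0.png",im[...,::-1]); np.savez(f"{n}0.npz",im=im,d=d)
    p=optics.camera_params(n); print(n,np.round(p["mtx"],1).tolist(),np.round(p["extrinsics"],4).tolist())
print(ctrl.get_obs())
E
```

```text
scene [[513.1, 0.0, 324.7], [0.0, 513.1, 238.0], [0.0, 0.0, 1.0]] [[-0.8471, 0.3318, -0.4153, 1.0029], [0.5315, 0.5288, -0.6617, 0.7336], [0.0, -0.7812, -0.6242, 0.864], [0.0, 0.0, 0.0, 1.0]]
top [[541.3, 0.0, 309.5], [0.0, 541.3, 234.2], [0.0, 0.0, 1.0]] [[-0.0016, -0.9893, 0.1458, 0.3606], [-1.0, 0.0013, -0.0022, 0.0352], [0.002, -0.1458, -0.9893, 1.4494], [0.0, 0.0, 0.0, 1.0]]
{'t': 0.1, 'q': array([-1.27101520e+00,  5.33183075e-02,  1.61414633e+00,  2.77850749e-05,
        1.47599023e+00, -1.18965976e-01]), 'dq': array([-0.00111868, -0.00159445, -0.00272259,  0.00038003,  0.00022071,
       -0.00098497]), 'effort': array([ 3.64794369e-04, -3.94906175e+01, -3.71362388e+01, -7.60941748e-05,
        3.94882460e-03, -1.29594920e-05]), 'tool_pos': array([ 0.25399678, -0.57045293,  0.23017512]), 'tool_rot': array([-3.07116871e+00, -6.52581080e-01,  2.20697256e-04]), 'contact_force': array([-0.07392742, -0.50451837,  0.40391163]), 'wrist_torque': array([-0.00078664,  0.04230361,  0.06213726]), 'grip_force': 0.0, 'opening': 0.08554001342831714}
```

View pics/scene0.png

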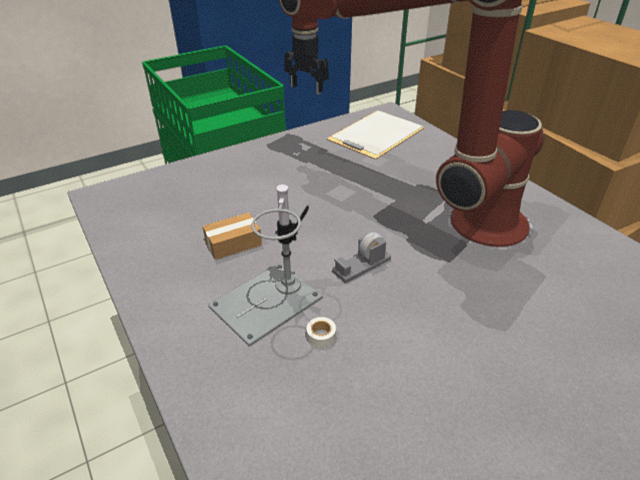

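View pics/top0.png

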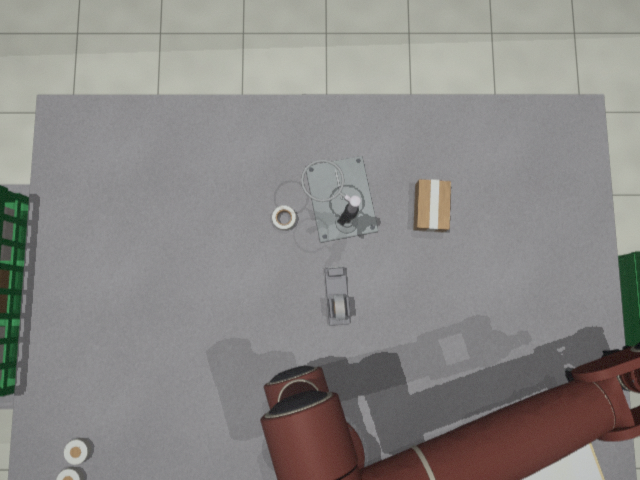

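The scene view shows the stand with its post near (285,260) and hoop at (276,223). The top view shows the plate at (343,200), the cap at (355,202) and the hoop at (322,182). I'll zoom in next.

Run:
```python
import cv2,numpy as np
a=np.load("scene0.npz")["im"][175:345,205:345,::-1]; b=np.load("top0.npz")["im"][145:255,290:400,::-1]
a=cv2.resize(a,None,fx=3.5,fy=3.5,interpolation=cv2.INTER_CUBIC); b=cv2.resize(b,None,fx=5,fy=5,interpolation=cv2.INTER_CUBIC)
cv2.imwrite("pics/a.png",a); cv2.imwrite("pics/b.png",b)
a=np.load("scene0.npz"); d=a["d"]
for v in range(184,296,2): print(v,[ "%d,%d,%d"%tuple(a["im"][v,u]) for u in range(279,295,2)], np.round(d[v,279:295:3],3))
```

```text
184 ['183,173,177', '200,192,193', '197,188,188', '173,166,171', '158,155,156', '164,157,157', '162,156,154', '161,156,154'] [1.597 1.594 1.6   1.599 1.6   1.597]
186 ['234,227,231', '234,228,231', '235,228,230', '236,229,233', '214,204,206', '164,158,159', '158,150,152', '163,159,159'] [1.057 1.06  1.061 1.597 1.599 1.581]
188 ['236,229,232', '234,227,231', '236,232,232', '235,229,232', '214,202,209', '155,151,153', '165,160,160', '164,157,160'] [1.053 1.053 1.051 1.576 1.584 1.585]
190 ['223,210,214', '236,229,231', '225,218,221', '209,198,202', '131,124,125', '167,161,163', '166,159,158', '161,158,158'] [1.047 1.048 1.049 1.572 1.567 1.569]
192 ['117,111,114', '118,113,116', '123,117,120', '114,111,114', '119,114,116', '166,159,159', '165,162,160', '165,160,160'] [1.05  1.042 1.051 1.56  1.57  1.569]
194 ['118,115,115', '116,109,111', '111,107,106', '123,114,119', '122,120,118', '170,163,161', '164,158,157', '164,157,157'] [1.057 1.053 1.053 1.557 1.551 1.55 ]
196 ['120,113,116', '136,128,131', '132,127,126', '135,127,131', '130,123,124', '165,160,160', '161,158,158', '162,157,157
[... 6929 characters left out ...]
5,160,156', '166,171,170'] [1.208 1.209 1.206 1.205 1.209 1.212]
288 ['163,168,163', '166,170,168', '168,171,167', '155,153,152', '94,94,92', '156,161,156', '158,161,158', '155,161,157'] [1.204 1.208 1.207 1.203 1.206 1.208]
290 ['106,108,104', '147,152,147', '167,172,169', '125,129,126', '97,99,98', '159,164,161', '153,156,154', '148,152,150'] [1.205 1.204 1.207 1.203 1.205 1.207]
292 ['146,151,147', '87,90,89', '97,101,100', '91,93,96', '91,91,89', '115,120,114', '100,101,101', '100,105,101'] [1.21  1.204 1.204 1.201 1.201 1.204]
294 ['172,174,174', '159,162,159', '155,157,154', '105,106,102', '112,113,108', '119,123,119', '127,128,123', '144,150,146'] [1.207 1.204 1.207 1.203 1.209 1.202]
```

View pics/a.png

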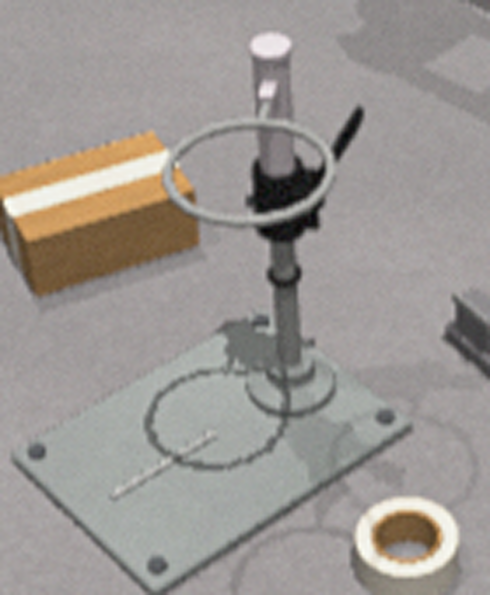

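View pics/b.png

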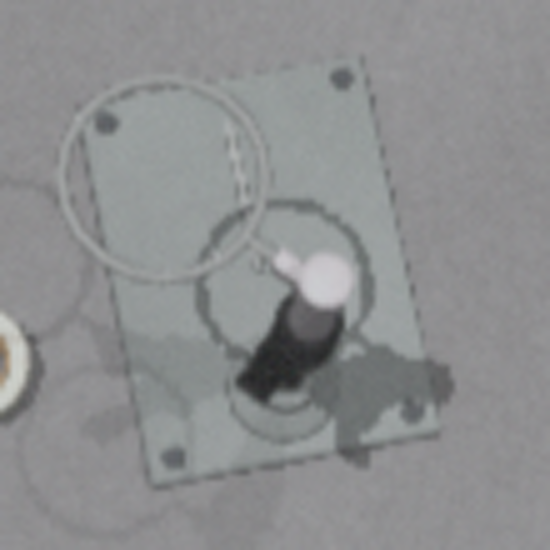

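The enlarged crops show the rib at a(113,497)–(215,435), the marker ring at a(284,276), the plate corners at b(85,105),(362,58),(438,432),(155,487), the cap at b(325,280) and the hoop at b(164,178). The lever leans out to the lower-left in b, with its tip near (250,390).

```bash
cat > h.py <<'E'
import numpy as np
from station import ctrl, optics
from scipy.spatial.transform import Rotation as R
P={n:optics.camera_params(n) for n in("scene","top")}
def ray(n,uv):
    p=P[n]; E=np.array(p["extrinsics"]); d=E[:3,:3]@np.linalg.solve(np.array(p["mtx"]),[uv[0],uv[1],1.]); return E[:3,3],d
def onz(n,uv,z):
    o,d=ray(n,uv); return o+d*(z-o[2])/d[2]
def proj(n,X):
    p=P[n]; E=np.array(p["extrinsics"]); c=E[:3,:3].T@(np.array(X)-E[:3,3]); c=np.array(p["mtx"])@c; return c[:2]/c[2]
E
python3 - <<'E'
from h import *
b=lambda x,y:(290+(x+.5)/5-.5,145+(y+.5)/5-.5)
a=lambda x,y:(205+(x+.5)/3.5-.5,175+(y+.5)/3.5-.5)
C=[onz("top",b(*c),.01) for c in((85,105),(362,58),(438,432),(155,487))]
sx=((C[0]+C[1])-(C[2]+C[3]))/2; print("plate len",np.linalg.norm(sx), np.linalg.norm(C[0]-C[1]))
yaw=np.arctan2(sx[1],sx[0]); u=sx/np.linalg.norm(sx); post=(C[2]+C[3])/2+.04*u
print("yaw plate",yaw,"post",post)
r1,r2=[onz("scene",a(*c),.013) for c in((113,497),(215,435))]; print("rib scene",r1,r2,np.arctan2(*(r1-r2)[1::-1]))
r1,r2=[onz("top",b(*c),.013) for c in((228,120),(245,205))]; print("rib top",r1,r2,np.arctan2(*(r1-r2)[1::-1]))
cap=onz("top",b(325,280),.29);cap2=onz("scene",a(271,45),.29);print("cap",cap,cap2)
h=onz("top",b(164,178),.262);h2=onz("scene",a(249,171),.262);print("hoop",h,h2)
for q,w in((cap,h),(cap2,h2)): print("hoop yaw",np.arctan2(*(w-q)[1::-1]),np.linalg.norm((w-q)[:2]))
ax=(cap+cap2+post)/3; cam=ray("scene",(0,0))[0]; t=(cam-ax)[:2]; t/=np.linalg.norm(t)
f=lambda r,z: proj("scene",[*(ax[:2]+r*t),z])
print("ax",ax,"collar front edge",f(.0165,.15))
for z in(.09,.1,.105,.11,.115,.12,.125): print(z,"top front",f(.0115,z),"bot front",f(.0115,z-.005))
im=np.load("scene0.npz")["im"].mean(2)
print(np.round(im[238:262,283:291]).astype(int))
o=ctrl.get_obs(); print(R.from_rotvec(o["tool_rot"]).as_matrix().round(3))
E
```

```text
plate len 0.21286084104728656 0.15448024471003424
yaw plate 0.17714796083225332 post [ 0.60571507 -0.06679797  0.01      ]
rib scene [ 0.75178112 -0.03457524  0.013     ] [ 0.67163155 -0.04931349  0.013     ] 0.18185282453501575
rib top [ 0.75329134 -0.03835847  0.013     ] [ 0.70571456 -0.04719771  0.013     ] 0.1836944226338422
cap [ 0.6055347  -0.06595447  0.29      ] [ 0.60692957 -0.06122799  0.29      ]
hoop [0.65837398 0.00344144 0.262     ] [0.65906877 0.00647268 0.262     ]
hoop yaw 0.920027815033738 0.08722260769380677
hoop yaw 0.9145278434140708 0.08545101964093085
ax [ 0.60605978 -0.06466014  0.19666667] collar front edge [285.23738966 244.51504214]
0.09 top front [286.41563237 263.5228841 ] bot front [286.51755991 265.16721655]
0.1 top front [286.21013317 260.20769598] bot front [286.31315825 261.86973428]
0.105 top front [286.10655266 258.53669733] bot front [286.21013317 260.20769598]
0.11 top front [286.00241222 256.85666566] bot front [286.10655266 258.53669733]
0.115 top front [285.89770729 255.16752753] bot front [286.00241222 256.85666566]
0.12 top front [285.79243
[... 351 characters left out ...]
63  64  65  64  58  70 133 160]
 [ 80  83  86  86  78  81 134 164]
 [ 83  81  83  87  79  79 134 159]
 [ 82  84  78  85  78  82 125 163]
 [ 82  80  77  85  79  75 112 151]
 [ 90  79  83  84  81  80 110 154]
 [ 92  77  84  84  89  86  87 129]
 [ 83  86  80  91 101 100  62  78]
 [ 74  86  90  99 107 102  55  46]
 [ 72  88 101 104 100  91  54  45]
 [ 48  75  81  87  85  60  37  64]
 [ 37  40  46  50  44  33  55 118]
 [ 75  34  41  31  45  45  74 152]
 [104  64  64  64  66  68  81 154]
 [105  78  81  86  78  79  84 152]
 [105  83  81  84  83  89  90 155]
 [108  87  87  86  94  93  92 148]
 [117  81  96 100  96  99  94 145]]
[[ 0.914  0.407 -0.001]
 [ 0.407 -0.914  0.002]
 [ 0.    -0.002 -1.   ]]
```

```bash
python3 -m handwheel '[{"tz":-40},{"tz":-40},{"tz":-40},{"tx":29.3,"ty":-17.7},{"tx":29.3,"ty":-17.7},{"tx":29.3,"ty":-17.7},{"tx":29.3,"ty":-17.7},{"tx":29.3,"ty":-17.7},{"tx":29.3,"ty":-17.7},{"tx":29.3,"ty":-17.7},{"tx":29.3,"ty":-17.7},{"tx":29.3,"ty":-17.7}]' 85
python3 -m handwheel '[{"tx":29.3,"ty":-17.7},{"tx":29.3,"ty":-17.7},{"tx":29.3,"ty":-17.7},{"tx":29.3,"ty":-17.7},{"tx":29.3,"ty":-17.7},{"tx":29.3,"ty":-17.7},{"tx":29.3,"ty":-17.7},{"tx":29.3,"ty":-17.7},{"tx":29.3,"ty":-17.7}]'
python3 -m handwheel '[{"roll":-0.1},{"roll":-0.1},{"roll":-0.1},{"roll":-0.1},{"roll":-0.1},{},{}]'
cat >> h.py <<'E'
def st():
    o=ctrl.get_obs(); M=R.from_rotvec(o["tool_rot"]).as_matrix()
    print("t",round(o["t"],2),"pos",o["tool_pos"].round(4),"psi",np.arctan2(M[1,0],M[0,0]).round(3),"F",o["contact_force"].round(1),"q",o["q"].round(2),"op",round(o["opening"]*1e3,1),"g",round(o["grip_force"],1))
    return o,M
def go(x,y,z):
    o,M=st(); print("shift mm",(M.T@(np.array([x,y,z])-o["tool_pos"])*1e3).round(1))
E
python3 -c "
from h import *
go(.606,-.065,.256)"
```

```text
t 0.1 pos [ 0.254  -0.5705  0.2302] psi 0.419 F [-0.1 -0.5  0.4] q [-1.27  0.05  1.61  0.    1.48 -0.12] op 85.5 g 0.0
shift mm [ 527.1 -318.7  -25.1]$[0]: bad value
$[0]: bad value
$[0]: bad value
```

```bash
python3 -m handwheel '[{"tx":0,"ty":0,"tz":-40,"roll":0}]' 85; python3 -m handwheel '[{"tz":-40.0}]' 85; python3 -m handwheel --help | head -20
```

```text
t: 0.18
tool_pos: [0.2526, -0.5661, 0.2601]
tool_rot: [-3.054, -0.649, 0.003]
contact_force: [0.1, -0.7, -2.2]
opening: 0.0848
grip_force: 0.0$[0]: bad value
invalid input: not JSON, or not a number
```

All four keys are needed in each row.

```bash
python3 -m handwheel '[{"tx":0,"ty":0,"tz":-40,"roll":0},{"tx":0,"ty":0,"tz":-40,"roll":0},{"tx":29,"ty":-17.5,"tz":0,"roll":0},{"tx":29,"ty":-17.5,"tz":0,"roll":0},{"tx":29,"ty":-17.5,"tz":0,"roll":0},{"tx":29,"ty":-17.5,"tz":0,"roll":0},{"tx":29,"ty":-17.5,"tz":0,"roll":0},{"tx":29,"ty":-17.5,"tz":0,"roll":0},{"tx":29,"ty":-17.5,"tz":0,"roll":0},{"tx":29,"ty":-17.5,"tz":0,"roll":0},{"tx":29,"ty":-17.5,"tz":0,"roll":0},{"tx":29,"ty":-17.5,"tz":0,"roll":0}]' 85
python3 -m handwheel '[{"tx":29,"ty":-17.5,"tz":0,"roll":0},{"tx":29,"ty":-17.5,"tz":0,"roll":0},{"tx":29,"ty":-17.5,"tz":0,"roll":0},{"tx":29,"ty":-17.5,"tz":0,"roll":0},{"tx":29,"ty":-17.5,"tz":0,"roll":0},{"tx":0,"ty":0,"tz":0,"roll":-0.1},{"tx":0,"ty":0,"tz":0,"roll":-0.1},{"tx":0,"ty":0,"tz":0,"roll":-0.1},{"tx":0,"ty":0,"tz":0,"roll":-0.1},{"tx":0,"ty":0,"tz":0,"roll":-0.1},{"tx":0,"ty":0,"tz":0,"roll":0},{"tx":0,"ty":0,"tz":0,"roll":0}]'
python3 -c "
from h import *
go(.606,-.065,.256)"
```

```text
t: 1.18
tool_pos: [0.4484, -0.2915, 0.3508]
tool_rot: [-3.072, -0.653, 0.001]
contact_force: [0.6, 0.2, -0.2]
opening: 0.0849
grip_force: 0.0
t: 2.18
tool_pos: [0.5447, -0.1542, 0.3508]
tool_rot: [-2.817, -1.389, 0.001]
contact_force: [-0.7, -0.4, -0.6]
opening: 0.085
grip_force: 0.0
t 2.18 pos [ 0.5447 -0.1542  0.3508] psi 0.916 F [-0.7 -0.4 -0.6] q [-0.41 -0.13  1.59  0.    1.68  0.25] op 85.0 g 0.0
shift mm [108.1  -5.5  94.8]
```

```bash
python3 -m handwheel '[{"tx":36,"ty":-1.8,"tz":0,"roll":0},{"tx":36,"ty":-1.8,"tz":0,"roll":0},{"tx":36,"ty":-1.9,"tz":0,"roll":0},{"tx":0,"ty":0,"tz":0,"roll":0},{"tx":0,"ty":0,"tz":32,"roll":0},{"tx":0,"ty":0,"tz":32,"roll":0},{"tx":0,"ty":0,"tz":31,"roll":0},{"tx":0,"ty":0,"tz":0,"roll":0}]' 85
python3 -m handwheel '[{"tx":0,"ty":0,"tz":0,"roll":0},{"tx":0,"ty":0,"tz":0,"roll":0},{"tx":0,"ty":0,"tz":0,"roll":0},{"tx":0,"ty":0,"tz":0,"roll":0},{"tx":0,"ty":0,"tz":0,"roll":0},{"tx":0,"ty":0,"tz":0,"roll":0},{"tx":0,"ty":0,"tz":0,"roll":0},{"tx":0,"ty":0,"tz":0,"roll":0}]' 34 20
python3 - <<'E'
from h import *
import cv2
st()
im,d=optics.get_image("scene"); cv2.imwrite("pics/c.png",cv2.resize(im[150:320,195:365,::-1],None,fx=3.5,fy=3.5,interpolation=cv2.INTER_CUBIC))
E
```

```text
t: 2.85
tool_pos: [0.6022, -0.0643, 0.2476]
tool_rot: [-2.809, -1.387, 0.017]
contact_force: [-1.7, 0.4, -2.0]
opening: 0.0852
grip_force: 0.0
t: 3.52
tool_pos: [0.6061, -0.0651, 0.2566]
tool_rot: [2.816, 1.393, 0.001]
contact_force: [0.3, 1.2, -0.1]
opening: 0.0338
grip_force: 0.0
t 3.52 pos [ 0.6061 -0.0651  0.2566] psi 0.919 F [ 0.3  1.2 -0.1] q [-0.23  0.    1.62 -0.    1.52  0.42] op 33.8 g 0.0
```

View pics/c.png

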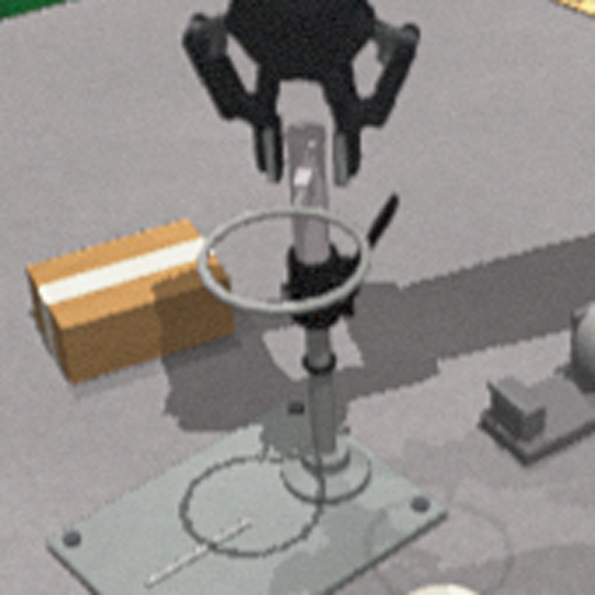

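The fingers straddle the cap, at c(270,150) and c(345,150), and the lever tip at (393,200) sits clear below them. Now I'll grip gently and turn the leg.

```bash
python3 -m handwheel '[{"tx":0,"ty":0,"tz":0,"roll":0},{"tx":0,"ty":0,"tz":0,"roll":0},{"tx":0,"ty":0,"tz":0,"roll":0},{"tx":0,"ty":0,"tz":0,"roll":0}]' 20 20
python3 -m handwheel '[{"tx":0,"ty":0,"tz":0,"roll":0.08},{"tx":0,"ty":0,"tz":0,"roll":0.08},{"tx":0,"ty":0,"tz":0,"roll":0.08},{"tx":0,"ty":0,"tz":0,"roll":0.08},{"tx":0,"ty":0,"tz":0,"roll":0.08},{"tx":0,"ty":0,"tz":0,"roll":0.08},{"tx":0,"ty":0,"tz":0,"roll":0.08},{"tx":0,"ty":0,"tz":0,"roll":0.08},{"tx":0,"ty":0,"tz":0,"roll":0.097},{"tx":0,"ty":0,"tz":0,"roll":0},{"tx":0,"ty":0,"tz":0,"roll":0},{"tx":0,"ty":0,"tz":0,"roll":0}]'
python3 -c "
from h import *
st()"
```

```text
t: 3.9
tool_pos: [0.6072, -0.066, 0.2566]
tool_rot: [2.813, 1.391, 0.004]
contact_force: [5.9, -3.8, -0.6]
opening: 0.0216
grip_force: 21.7
t: 4.9
tool_pos: [0.6079, -0.0671, 0.2566]
tool_rot: [3.124, 0.283, 0.008]
contact_force: [7.7, -6.5, -2.8]
opening: 0.0213
grip_force: 21.7
t 4.9 pos [ 0.6079 -0.0671  0.2566] psi 0.181 F [ 7.7 -6.5 -2.8] q [-0.23  0.    1.62 -0.    1.51  1.16] op 21.3 g 21.7
```

The forces put the true axis about 2 mm further along tool y than I estimated. I'll open, shift towards the lever side, and check the turn.

```bash
python3 -m handwheel '[{"tx":1,"ty":2,"tz":0,"roll":0},{"tx":0,"ty":0,"tz":0,"roll":0},{"tx":0,"ty":0,"tz":0,"roll":0}]'
python3 -m handwheel '[{"tx":0,"ty":0,"tz":0,"roll":0},{"tx":0,"ty":0,"tz":0,"roll":0},{"tx":0,"ty":0,"tz":0,"roll":0},{"tx":0,"ty":0,"tz":0,"roll":0},{"tx":0,"ty":0,"tz":0,"roll":0},{"tx":0,"ty":0,"tz":0,"roll":0},{"tx":0,"ty":0,"tz":0,"roll":0},{"tx":0,"ty":-12,"tz":0,"roll":0},{"tx":0,"ty":-14,"tz":0,"roll":0},{"tx":0,"ty":0,"tz":0,"roll":0},{"tx":0,"ty":0,"tz":0,"roll":0},{"tx":0,"ty":0,"tz":0,"roll":0}]' 85
python3 - <<'E'
from h import *
import cv2
st()
im,d=optics.get_image("scene"); cv2.imwrite("pics/d.png",cv2.resize(im[150:320,195:365,::-1],None,fx=3.5,fy=3.5,interpolation=cv2.INTER_CUBIC))
E
```

```text
t: 5.15
tool_pos: [0.6079, -0.0671, 0.2565]
tool_rot: [3.128, 0.285, 0.002]
contact_force: [3.3, -1.5, -0.7]
opening: 0.0211
grip_force: 21.7
t: 6.15
tool_pos: [0.6026, -0.0408, 0.2564]
tool_rot: [3.128, 0.287, 0.0]
contact_force: [-0.1, -0.4, -0.7]
opening: 0.0847
grip_force: 0.0
t 6.15 pos [ 0.6026 -0.0408  0.2564] psi 0.183 F [-0.1 -0.4 -0.7] q [-0.19 -0.01  1.64 -0.    1.52  1.2 ] op 84.7 g 0.0
```

View pics/d.png

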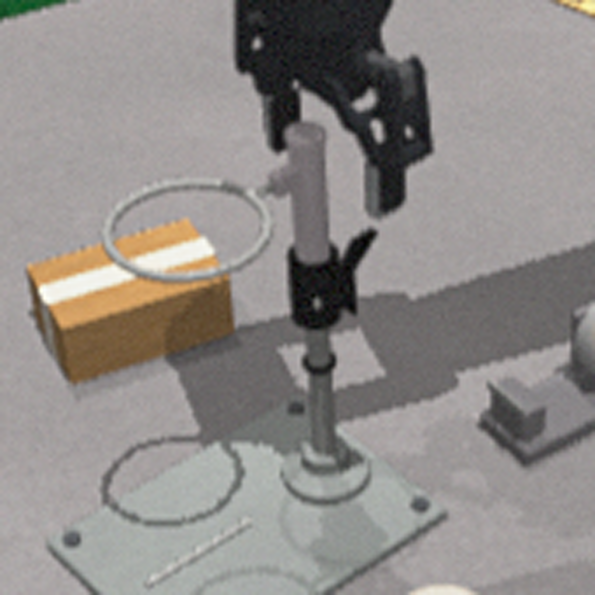

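The hoop centre is now at d(188,229), the cap at d(305,131), and the lever is still half open with its tip at (370,235). The fingers sit either side, above the lever.

Run:
```python
from h import *
a=lambda x,y:(195+(x+.5)/3.5-.5,150+(y+.5)/3.5-.5)
h=onz("scene",a(188,229),.262);c=onz("scene",a(305,131),.29)
print(h,c,np.arctan2(*(h-c)[1::-1]),np.linalg.norm((h-c)[:2]))
h0=h-np.array([.607,-.066,0]);print(np.arctan2(h0[1],h0[0]),np.linalg.norm(h0[:2]))
```

```text
[ 0.69227237 -0.04726057  0.262     ] [ 0.60666118 -0.06295135  0.29      ] 0.18126773642671806 0.08703720965315358
0.21632102627574018 0.08730717717035247
```

```bash
python3 -m handwheel '[{"tx":0,"ty":0,"tz":11,"roll":0},{"tx":0,"ty":0,"tz":11,"roll":0},{"tx":0,"ty":0,"tz":10,"roll":0},{"tx":0,"ty":0,"tz":0,"roll":0},{"tx":0,"ty":0,"tz":0,"roll":0}]'
python3 -m handwheel '[{"tx":0,"ty":0,"tz":4,"roll":0},{"tx":0,"ty":0,"tz":0,"roll":0},{"tx":0,"ty":0,"tz":0,"roll":0},{"tx":0,"ty":0,"tz":0,"roll":0}]'
python3 -m handwheel '[{"tx":0,"ty":0,"tz":4,"roll":0},{"tx":0,"ty":0,"tz":0,"roll":0},{"tx":0,"ty":0,"tz":0,"roll":0},{"tx":0,"ty":0,"tz":0,"roll":0}]'
python3 -m handwheel '[{"tx":0,"ty":0,"tz":4,"roll":0},{"tx":0,"ty":0,"tz":0,"roll":0},{"tx":0,"ty":0,"tz":0,"roll":0},{"tx":0,"ty":0,"tz":0,"roll":0}]'
```

```text
t: 6.62
tool_pos: [0.6022, -0.0415, 0.2233]
tool_rot: [-3.128, -0.285, 0.003]
contact_force: [0.1, 0.2, -0.0]
opening: 0.0855
grip_force: 0.0
t: 6.95
tool_pos: [0.6033, -0.0418, 0.2215]
tool_rot: [3.127, 0.285, 0.003]
contact_force: [0.8, -3.5, 3.8]
opening: 0.0849
grip_force: 0.0
t: 7.28
tool_pos: [0.6031, -0.0418, 0.2171]
tool_rot: [3.128, 0.285, 0.002]
contact_force: [1.4, -4.0, 5.2]
opening: 0.0854
grip_force: 0.0
t: 7.62
tool_pos: [0.6028, -0.0416, 0.2127]
tool_rot: [3.128, 0.285, 0.001]
contact_force: [0.2, -3.9, 4.3]
opening: 0.085
grip_force: 0.0
```

Something on the gripper is pressing the cap with about 4–5 N, as planned. I'll bring the far finger to the tube, then push down towards the mark.

```bash
python3 -m handwheel '[{"tx":0,"ty":1,"tz":0,"roll":0},{"tx":0,"ty":1,"tz":0,"roll":0},{"tx":0,"ty":1,"tz":0,"roll":0},{"tx":0,"ty":0,"tz":0,"roll":0},{"tx":0,"ty":0,"tz":0,"roll":0},{"tx":0,"ty":0,"tz":0,"roll":0}]' 68 20
python3 -m handwheel '[{"tx":0,"ty":0,"tz":5,"roll":0},{"tx":0,"ty":0,"tz":5,"roll":0},{"tx":0,"ty":0,"tz":5,"roll":0},{"tx":0,"ty":0,"tz":5,"roll":0},{"tx":0,"ty":0,"tz":0,"roll":0},{"tx":0,"ty":0,"tz":0,"roll":0},{"tx":0,"ty":0,"tz":0,"roll":0}]'
cat >> h.py <<'E'
def collar(show=None):
    import cv2
    st(); im,d=optics.get_image("scene")
    if show: cv2.imwrite(show,cv2.resize(im[150:320,195:365,::-1],None,fx=3.5,fy=3.5,interpolation=cv2.INTER_CUBIC))
    g=im.mean(2)[236:270,284:288].mean(1); print(dict(zip(range(236,270),g.round().astype(int).tolist())))
    ax=np.array([.606,-.065]);t=P["scene"]["extrinsics"];t=np.array(t)[:2,3]-ax;t/=np.linalg.norm(t)
    print({z:(proj("scene",[*(ax+.0165*t),z/1e3])[1]-.7).round(1) for z in range(106,126,2)})
E
python3 -c "
from h import *
collar('pics/e.png')"
```

```text
t: 8.12
tool_pos: [0.6028, -0.0454, 0.2127]
tool_rot: [3.127, 0.284, -0.002]
contact_force: [-2.0, -6.5, 5.6]
opening: 0.0682
grip_force: 0.0
t: 8.7
tool_pos: [0.6023, -0.0451, 0.1922]
tool_rot: [3.128, 0.284, -0.004]
contact_force: [-4.1, -5.7, 5.1]
opening: 0.0678
grip_force: 0.0
t 8.7 pos [ 0.6023 -0.0451  0.1922] psi 0.181 F [-4.1 -5.7  5.1] q [-0.2   0.03  1.7  -0.    1.41  1.19] op 67.8 g 0.0
{236: 116, 237: 95, 238: 46, 239: 24, 240: 20, 241: 25, 242: 24, 243: 20, 244: 29, 245: 28, 246: 18, 247: 41, 248: 70, 249: 80, 250: 59, 251: 32, 252: 18, 253: 23, 254: 18, 255: 26, 256: 38, 257: 71, 258: 86, 259: 86, 260: 83, 261: 86, 262: 87, 263: 88, 264: 86, 265: 87, 266: 89, 267: 87, 268: 88, 269: 89}
{106: np.float64(258.9), 108: np.float64(258.2), 110: np.float64(257.5), 112: np.float64(256.8), 114: np.float64(256.2), 116: np.float64(255.5), 118: np.float64(254.8), 120: np.float64(254.1), 122: np.float64(253.4), 124: np.float64(252.8)}
```

View pics/e.png

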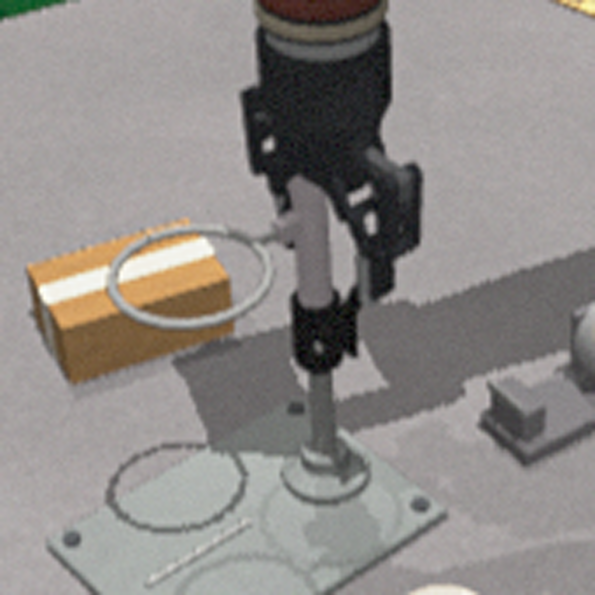

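The leg is down by roughly 13 px and the hoop centre is at e(190,277). The lever is still open inside the right finger at (355,300), and the collar edge is around e(320,370).

Run:
```python
from h import *
a=lambda x,y:np.array((195+(x+.5)/3.5-.5,150+(y+.5)/3.5-.5))
p0,p1=a(188,229),a(190,277)
from math import cos,sin
for y in(.18,):
  for z in(.15,.126,.122,.12,.118,.116,.114,.112,.11): print(z,proj("scene",[.607+.088*cos(y),-.066+.088*sin(y),z+.112]).round(2))
print(p0,p1)
```

```text
0.15 [247.11 214.53]
0.126 [248.23 224.14]
0.122 [248.42 225.71]
0.12 [248.51 226.5 ]
0.118 [248.6  227.28]
0.116 [248.69 228.06]
0.114 [248.78 228.84]
0.112 [248.87 229.61]
0.11 [248.96 230.39]
[248.35714286 215.07142857] [248.92857143 228.78571429]
```

By the hoop, the collar edge is at about 0.1155 against a mark of about 0.1145, so it's essentially there. I'll close step by step, shifting the arm so the far finger stays on the tube.

```bash
python3 -m handwheel '[{"tx":0,"ty":1,"tz":0,"roll":0},{"tx":0,"ty":1,"tz":0,"roll":0},{"tx":0,"ty":1,"tz":0,"roll":0},{"tx":0,"ty":1,"tz":0,"roll":0},{"tx":0,"ty":0,"tz":0,"roll":0},{"tx":0,"ty":0,"tz":0,"roll":0}]' 60 20
python3 -m handwheel '[{"tx":0,"ty":1,"tz":0,"roll":0},{"tx":0,"ty":1,"tz":0,"roll":0},{"tx":0,"ty":1,"tz":0,"roll":0},{"tx":0,"ty":0,"tz":0,"roll":0},{"tx":0,"ty":0,"tz":0,"roll":0},{"tx":0,"ty":0,"tz":0,"roll":0}]' 54 20
python3 - <<'E'
from h import *
collar('pics/f.png')
E
```

```text
t: 9.25
tool_pos: [0.603, -0.0485, 0.1925]
tool_rot: [-3.129, -0.284, 0.004]
contact_force: [-4.3, -4.5, 6.9]
opening: 0.0602
grip_force: 8.5
t: 9.75
tool_pos: [0.6036, -0.0514, 0.1926]
tool_rot: [3.129, 0.284, -0.004]
contact_force: [-3.5, -4.6, 7.5]
opening: 0.054
grip_force: 8.6
t 9.75 pos [ 0.6036 -0.0514  0.1926] psi 0.181 F [-3.5 -4.6  7.5] q [-0.21  0.04  1.7  -0.    1.41  1.18] op 54.0 g 8.6
{236: 113, 237: 114, 238: 95, 239: 48, 240: 20, 241: 18, 242: 23, 243: 27, 244: 22, 245: 27, 246: 25, 247: 21, 248: 44, 249: 82, 250: 89, 251: 54, 252: 23, 253: 20, 254: 17, 255: 18, 256: 28, 257: 64, 258: 87, 259: 83, 260: 85, 261: 86, 262: 85, 263: 85, 264: 86, 265: 86, 266: 87, 267: 89, 268: 88, 269: 88}
{106: np.float64(258.9), 108: np.float64(258.2), 110: np.float64(257.5), 112: np.float64(256.8), 114: np.float64(256.2), 116: np.float64(255.5), 118: np.float64(254.8), 120: np.float64(254.1), 122: np.float64(253.4), 124: np.float64(252.8)}
```

View pics/f.png

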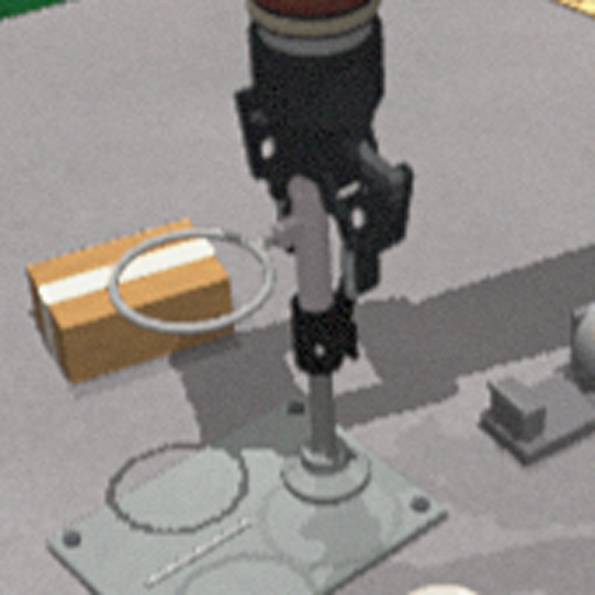

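In f the lever is following the right finger (about 0.3 rad) and the hoop centre is at (192,281), about 2 mm lower than before. I'll calibrate the height against the collar's top edge from the first picture, then lift a little.

```bash
python3 -m handwheel '[{"tx":0,"ty":1,"tz":-1,"roll":0},{"tx":0,"ty":1,"tz":-1,"roll":0},{"tx":0,"ty":0.5,"tz":0,"roll":0},{"tx":0,"ty":0,"tz":0,"roll":0},{"tx":0,"ty":0,"tz":0,"roll":0},{"tx":0,"ty":0,"tz":0,"roll":0}]' 49 20
cat >> h.py <<'E'
def cross(g,r0,lvl,up):  # subpixel crossing of lvl
    for i in range(len(g)-1):
        if (g[i]-lvl)*(g[i+1]-lvl)<=0 and (g[i+1]>g[i])==up: return r0+i+(lvl-g[i])/(g[i+1]-g[i])
def height():
    st(); ax=np.array([.607,-.066]);t=np.array(P["scene"]["extrinsics"])[:2,3]-ax;t/=np.linalg.norm(t)
    f=lambda dz,z: proj("scene",[*(ax+.0165*t),z+dz])[1]
    im0=np.load("scene0.npz")["im"].mean(2); im=optics.get_image("scene")[0].mean(2)
    a0=cross(im0[218:232,283:288].mean(1),218,60,False); a1=cross(im[230:250,284:289].mean(1),230,60,False)
    b1=cross(im[252:266,284:288].mean(1),252,55,True); b0=cross(im0[240:248,283:288].mean(1),240,55,True)
    zs=np.arange(.10,.13,.0001)
    for n,dz,r0,r in(("top",.05,a0,a1),("bot",0,b0,b1)):
        off=r0-f(dz,.15); print(n,r0,r,"z",zs[np.argmin([abs(f(dz,z)+off-r) for z in zs])])
E
python3 -c "
from h import *
height()"
```

```text
t: 10.3
tool_pos: [0.604, -0.0539, 0.1946]
tool_rot: [3.129, 0.284, -0.004]
contact_force: [-3.1, -4.0, 6.9]
opening: 0.0494
grip_force: 8.7
t 10.3 pos [ 0.604  -0.0539  0.1946] psi 0.181 F [-3.1 -4.   6.9] q [-0.21  0.04  1.69 -0.    1.42  1.18] op 49.4 g 8.7
top 225.32558139534885 238.23291925465838 z 0.11470000000000043
bot 243.77651515151516 256.58424507658646 z 0.11290000000000038
```

```bash
python3 -m handwheel '[{"tx":0,"ty":1,"tz":-0.5,"roll":0},{"tx":0,"ty":1,"tz":-0.3,"roll":0},{"tx":0,"ty":0.5,"tz":0,"roll":0},{"tx":0,"ty":0,"tz":0,"roll":0},{"tx":0,"ty":0,"tz":0,"roll":0}]' 44 25
python3 -c "
from h import *
height()"
python3 -m handwheel '[{"tx":0,"ty":1,"tz":-0.3,"roll":0},{"tx":0,"ty":1,"tz":-0.2,"roll":0},{"tx":0,"ty":0.5,"tz":0,"roll":0},{"tx":0,"ty":0,"tz":0,"roll":0},{"tx":0,"ty":0,"tz":0,"roll":0}]' 39 25
python3 -c "
from h import *
height()"
```

```text
t: 10.77
tool_pos: [0.6045, -0.0563, 0.1953]
tool_rot: [3.129, 0.285, -0.004]
contact_force: [-2.5, -3.8, 7.0]
opening: 0.0443
grip_force: 8.4
t 10.77 pos [ 0.6045 -0.0563  0.1953] psi 0.181 F [-2.5 -3.8  7. ] q [-0.22  0.04  1.69 -0.    1.42  1.17] op 44.3 g 8.4
top 225.32558139534885 238.33473980309424 z 0.11440000000000042
bot 243.77651515151516 256.56266666666664 z 0.11300000000000038
t: 11.23
tool_pos: [0.605, -0.0587, 0.1958]
tool_rot: [-3.129, -0.285, 0.004]
contact_force: [-3.5, -3.7, 6.1]
opening: 0.0393
grip_force: 10.1
t 11.23 pos [ 0.605  -0.0587  0.1958] psi 0.181 F [-3.5 -3.7  6.1] q [-0.22  0.04  1.69 -0.    1.42  1.17] op 39.3 g 10.1
top 225.32558139534885 238.38437001594897 z 0.11420000000000041
bot 243.77651515151516 256.6155988857939 z 0.11280000000000037
```

Steady at the mark. I'll close fully with a firmer grip.

```bash
python3 -m handwheel '[{"tx":0,"ty":1,"tz":-0.2,"roll":0},{"tx":0,"ty":1,"tz":0,"roll":0},{"tx":0,"ty":0,"tz":0,"roll":0},{"tx":0,"ty":0,"tz":0,"roll":0},{"tx":0,"ty":0,"tz":0,"roll":0}]' 35 30
python3 -m handwheel '[{"tx":0,"ty":1,"tz":0,"roll":0},{"tx":0,"ty":0.5,"tz":0,"roll":0},{"tx":0,"ty":0,"tz":0,"roll":0},{"tx":0,"ty":0,"tz":0,"roll":0},{"tx":0,"ty":0,"tz":0,"roll":0},{"tx":0,"ty":0,"tz":0,"roll":0},{"tx":0,"ty":0,"tz":0,"roll":0},{"tx":0,"ty":0,"tz":0,"roll":0}]' 28 40
python3 -c "
from h import *
height()
import cv2
im,d=optics.get_image('scene'); cv2.imwrite('pics/g.png',cv2.resize(im[150:320,195:365,::-1],None,fx=3.5,fy=3.5,interpolation=cv2.INTER_CUBIC))"
```

```text
t: 11.7
tool_pos: [0.6054, -0.0605, 0.1963]
tool_rot: [-3.128, -0.285, 0.003]
contact_force: [-4.3, -3.3, 7.3]
opening: 0.0355
grip_force: 12.4
t: 12.37
tool_pos: [0.6057, -0.0623, 0.1966]
tool_rot: [-3.129, -0.284, 0.003]
contact_force: [-3.3, -4.8, 8.1]
opening: 0.0304
grip_force: 39.2
t 12.37 pos [ 0.6057 -0.0623  0.1966] psi 0.181 F [-3.3 -4.8  8.1] q [-0.22  0.04  1.69 -0.    1.42  1.17] op 30.4 g 39.2
top 225.32558139534885 238.33818770226537 z 0.11440000000000042
bot 243.77651515151516 256.58530805687207 z 0.11290000000000038
```

View pics/g.png

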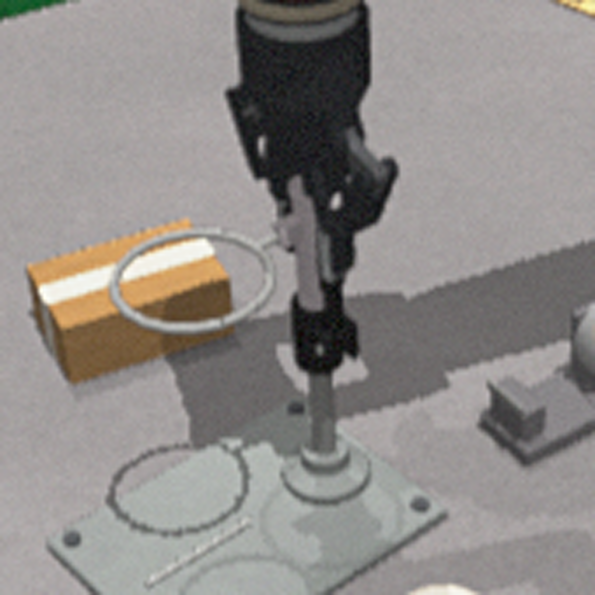

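The gripper has stalled on the tube and lever at 30.4 mm with 39 N, so the lever is home at g(335,260). The hoop at (193,281) is still along the rib and the collar is at the mark.

```bash
python3 -m handwheel '[{"tx":0,"ty":0,"tz":0,"roll":0},{"tx":0,"ty":0,"tz":0,"roll":0},{"tx":0,"ty":0,"tz":0,"roll":0},{"tx":0,"ty":0,"tz":0,"roll":0},{"tx":0,"ty":0,"tz":0,"roll":0},{"tx":0,"ty":0,"tz":0,"roll":0}]'
python3 -c "
from h import *
height(); print(ctrl.finish_job())"
```

```text
t: 12.97
tool_pos: [0.6057, -0.0623, 0.1965]
tool_rot: [-3.129, -0.284, 0.003]
contact_force: [-3.6, -5.5, 7.5]
opening: 0.0305
grip_force: 39.2
t 12.97 pos [ 0.6057 -0.0623  0.1965] psi 0.181 F [-3.6 -5.5  7.5] q [-0.22  0.04  1.69 -0.    1.42  1.17] op 30.5 g 39.2
top 225.32558139534885 238.23645320197045 z 0.11470000000000043
bot 243.77651515151516 256.5804195804196 z 0.11290000000000038
the job is handed in; nothing more can be done
None
```

I handed the job in at about 13 s, with no verdict returned: by camera the hoop is along the rib and the collar edge about level with the marker ring's top (both near 114 mm), the lever looks shut judging by the gripper stalling at 30.5 mm, the leg is still gripped at about 39 N, and I commanded no move near the other things, though I did not re-measure them.

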